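# Turn an electrode over in the turnover fixture

## Robot

A 6-joint arm with a two-finger parallel gripper is mounted at the origin on the work surface. World frame = base frame: x ahead of the robot, y to its left, z up, the work surface at z = 0. Lengths are in m, angles in degrees, forces in N, time in s.
With the tool pointing down it reaches from about 0.325 to 0.85 m from the base axis. Payload 15.5 kg.
Tool frame: the origin (TCP) lies midway between the tips of the shut fingers; the grasp point (between the pads) lies 19 mm behind it; y points along the fingers, x is the direction in which the jaws open and shut, and the axes are right-handed (so a half turn about y gives the same grasp; the last joint's range is limited). The gripper opens to 91 mm and grips with 3 to 60 N. Pads are 32 mm wide; open, the fingers measure 118 mm over their backs; the gripper's body (76 mm by 178 mm) begins 60 mm behind the grasp point.
Start: joints at [67.294, 28.281, 77.091, -0, 74.628, -5.472], TCP at [0.185, 0.597, 0.175] pointing down, gripper open.
Joint ranges: [-166.48, 166.48], [-47.26, 123.95], [12.59, 153.08], [-70.14, 250.14], [6.76, 159.57], [-176.63, 176.63]. Speed limits (degrees/s): [108.29, 108.29, 147.25, 172.46, 172.46, 172.46].

## Interface

Orientations are given as a 3x3 rotation matrix whose columns are the frame's x, y, z axes.
In Python, from bench import ctrl gives the robot as it stands. The module is installed in compiled form; this text tells all that it offers. Calls block until the motion is done:
- ctrl.goto(position, orientation): joint-space move of the TCP to a pose.
- ctrl.move_l(position, vel=0.15, ori=None, contact_N=None): straight line of the TCP; ori=None keeps the orientation; vel is the mean speed in m/s. With contact_N (N) it stops when the force on the tool has changed by that much, and returns True; else False.
- ctrl.movej(angles): joint-space move.
- ctrl.command_gripper(opening): opening from 0.0 (shut) to 1.0 (fully open); the grip force is fixed at half the most; returns when the fingers have stopped.
- ctrl.sleep(seconds).
- ctrl.ik(position, orientation): joint angles nearest the present ones, or None.
- ctrl.read_camera(name): name is "scene" or "top" or "wrist"; returns the picture (400x640x3 uint8, blue, green, red); there is no depth.
- ctrl.camera_params(name): a dict with "fx", "fy", "cx", "cy" (pixels), "pose" (4x4, takes a point from camera to world coordinates); the wrist camera has in their place "T_tool_cam" (4x4, takes a point from camera to tool coordinates, whose origin is the TCP and whose axes are the tool frame's). Camera axes: x right, y up, looking along -z (the intrinsics and any distortion apply to the point x, -y, -z); pixel columns grow to the right and rows downward; lengths in m; the calibration is good to about 2 mm. A picture is of the moment at which its call begins: read the wrist's pose just before it. camera_params takes no time and is no camera call.
A pose or a line that the arm cannot do raises ctrl.MotionError and nothing moves.
- ctrl.sign_off(): hands the job in, once; it reports no verdict.
Readings, each from a call of its own:
- ctrl.current_t(): time.
- ctrl.current_q(): joint angles.
- ctrl.current_dq(): joint speeds.
- ctrl.current_effort(): joint torques, N m.
- ctrl.current_tool_pos(): TCP position.
- ctrl.current_eef_rot(): TCP orientation.
- ctrl.current_contact_force(): force on the tool from outside, world axes, zero at the start.
- ctrl.current_wrist_torque(): the same for the moment, N m.
- ctrl.current_grip_width(): opening from 0.0 (shut) to 1.0 (fully open).
Only numpy, scipy, OpenCV 4.12 (cv2) and the standard library are available. Lean on these libraries where they do the work, as an engineer would, in place of code of your own. Each camera call takes 0.05 s, during which the arm holds its last target.

## Task

Turn the copper electrode over with the hinged turnover fixture: close the empty silver half over it, pinch the two handle halves together, swing the shut fixture right over onto the silver half's side, then swing the blue half back to lie fully open. The electrode must be left studs down, seated in the silver half; keep the two halves together while it goes over, lower them rather than letting them fall, and leave the other things on the bench where they are.

Things in the scene. Friction and masses are not known exactly. Their poses are not given: they have to be found in the camera images.
- hinge (a point): Middle of the hinge line of the bolted-down turnover fixture, 46 mm above the table: x along the hinge, y to the side where the blue half lies open, z up. Black base 150 (along hinge) x 250 x 10 mm. Each half is a tray 135 mm along the hinge, 14 to 117 mm from the hinge line, 22 mm thick, its mouth level with the hinge line when open; pocket 107 x 67 mm, 15 mm deep (blue) or 16 (silver).
- half_a (a joint): Angle of the blue half (holds the electrode at the start): 0 = lying open on the hinge's +y side, pi = swung right over onto the -y side. Each half weighs 0.3 kg; stops at 0 and pi. The hinges are stiff: one half alone stays where it is left (0.25 N m friction), but the shut pair with the electrode in it sinks if let go.
- half_b (a joint): Angle of the silver half (empty): 0 = lying open on the hinge's -y side, pi = shut down over the blue half when that lies at 0; starts between 0 and 0.8. The fixture is shut whenever half_a + half_b = pi. Stiff hinge as for half_a.
- grip_a (a point): Middle of the yellow sleeve, the blue half's handle: bar of diameter 14, length 52 mm, parallel to the hinge, 160 mm from it, spinning freely on its own axis so it can stay gripped while the half swings by pi. Its middle is 27 mm to the -x side (hinge axes) of the hinge's middle; one arm at its outer end, 36 mm clear between bar and tray. 46 mm above the table when the half is at 0 or pi.
- grip_b (a point): Middle of the red sleeve, the silver half's handle: the same, but 27 mm to the +x side of the hinge's middle. When the fixture is shut the yellow and red sleeves line up end to end as one bar with 2 mm between them, right opposite the hinge's middle: fingers closed there pinch both halves at once.
- part_mid (a point): Centre (half-way up) of the copper electrode: block 100 x 60 x 20 mm with four square studs 10 mm high near its corners, 30 mm overall, about 0.5 kg; x along its length, z towards its studs (up at the start). The plain face has a dark disc of diameter 40. It lies loose in the blue half's pocket with 3.5 mm play each side, sunk half-way.
- nest_b (a point): Centre of the floor of the silver half's pocket as that half lies open (a point fixed on the base, 67.5 mm from the hinge on its -y side, 30 mm above the table). Axes as the hinge's. A seated electrode has its centre 15 mm above it.
- holder: Bystander, to be left alone: black square block 75 x 75 x 40 with a small copper electrode on top (68 high overall); sizes in mm, origin at the middle of its underside.
- v_block: Bystander, to be left alone: steel V-block 90 x 50 x 48; sizes in mm, origin at the middle of its underside.
- caliper: Bystander, to be left alone: steel caliper with black readout, 215 long, lying flat; sizes in mm, origin at the middle of its underside.
- gauge_set: Bystander, to be left alone: wooden tray 100 x 150 x 28 with seven steel gauge blocks in its top; sizes in mm, origin at the middle of its underside.
- screwdriver: Bystander, to be left alone: screwdriver lying flat.
- cleaner: Bystander, to be left alone: blue bottle, diameter 52, height 130, standing; sizes in mm, origin at the middle of its underside.
- brush: Bystander, to be left alone: brush lying flat.
- part: The same copper electrode, same axes as part_mid, but origin at the centre of its plain face, 15 mm from part_mid.
Mind the look-alikes: they are no part of the job. Of the things that look like the part, the middle-sized one is meant.

How it is judged (in metres and radians):
On the way, in this order (a step that is already met when the one before it is completed fails the run):
1. the silver half is shut over the electrode, which still lies studs up in the blue half (value of joint half_b above 3 rad and value of joint half_a below 0.1 rad and angle between part_mid's own z axis and vertical below 0.15 rad), for 0.2 s.
2. the shut fixture has been swung over onto the silver half's side with the electrode in it, studs down (value of joint half_a above 3 rad and value of joint half_b below 0.1 rad and x of part_mid in the frame of nest_b between -0.01 and 0.01 m and y of part_mid in the frame of nest_b between -0.01 and 0.01 m and z of part_mid in the frame of nest_b below 0.02 m and angle between part_mid's own z axis and vertical above 3.04 rad), for 0.2 s.
At the end, for the whole second after the job is handed in: Blue half back open (within 0.15 rad of 0), silver half flat open (within 0.1 rad), the electrode studs down (within 0.1 rad of level) and at rest in the silver half's pocket: centre within 10 mm of the pocket's centre each way along the fixture's axes, and no more than 20 mm above its floor (value of joint half_a below 0.15 rad and value of joint half_b below 0.1 rad and linear speed of part below 0.02 m/s and velocity of joint half_a below 0.05 rad/s and x of part_mid in the frame of nest_b between -0.01 and 0.01 m and y of part_mid in the frame of nest_b between -0.01 and 0.01 m and z of part_mid in the frame of nest_b below 0.02 m and angle between part_mid's own z axis and vertical above 3.04 rad); the robot touches nothing.
It fails at once if the two halves come apart (handle middles over 64 mm apart, a gap of some 34 mm at the handle) while the electrode is on its way over (angle between part_mid's own z axis and vertical between 0.35 and 2.75 rad and distance between grip_a and grip_b above 0.064 m).
It fails at once if a half falls or is flung (over 4 rad/s) (velocity of joint any of half_a, half_b above 4 rad/s or velocity of joint any of half_a, half_b below -4 rad/s).
It fails at once if a bystander is moved more than 30 mm (distance of any of holder, v_block, caliper, gauge_set, screwdriver, cleaner, brush from where it was at the start of the episode above 0.03 m).
It also fails if it takes over 72 s, if anything falls off the work surface, if the arm or the gripper's body presses on something with over 40 N, if the wrist force passes 120 N, or if a joint passes its speed limit or range.

## Working session

There is one attempt and no reset: what is moved stays moved. The work goes in short steps, each a Python script; the robot and the scene stay as the last script left them, time stands still between calls to the robot, and variables do not carry over. Pictures are saved under pics/ and viewed, and the job is handed in when it is done.

```bash
mkdir -p pics; python3 - <<'E'
from bench import ctrl
import cv2,numpy as np
np.set_printoptions(precision=4,suppress=True)
for n in ("scene","top","wrist"):
    im=ctrl.read_camera(n); cv2.imwrite(f"pics/{n}0.png",im); print(n,ctrl.camera_params(n))
print(ctrl.current_t(),ctrl.current_tool_pos(),ctrl.current_eef_rot())
E
```

```text
scene {'fx': 462.0058198469155, 'fy': 462.0058198469155, 'cx': 314.0415632388251, 'cy': 192.14089364165608, 'pose': array([[ 0.6254, -0.6348,  0.4538,  1.1185],
       [ 0.7802,  0.4981, -0.3784, -0.5245],
       [ 0.0141,  0.5907,  0.8068,  1.0875],
       [ 0.    ,  0.    ,  0.    ,  1.    ]])}
top {'fx': 366.3102445080361, 'fy': 366.3102445080361, 'cx': 321.9439115045584, 'cy': 202.99812665097883, 'pose': array([[-0.0056,  0.9963, -0.0854,  0.4775],
       [-0.9999, -0.0064, -0.0089, -0.021 ],
       [-0.0094,  0.0854,  0.9963,  1.0602],
       [ 0.    ,  0.    ,  0.    ,  1.    ]])}
wrist {'fx': 303.51663546738126, 'fy': 303.51663546738126, 'cx': 317.95538979682084, 'cy': 202.0271200541172, 'T_tool_cam': array([[ 1.    ,  0.0009, -0.0015,  0.0008],
       [-0.0017,  0.2713, -0.9625, -0.2095],
       [-0.0005,  0.9625,  0.2713,  0.0753],
       [ 0.    ,  0.    ,  0.    ,  1.    ]])}
0.15 [0.1851 0.5966 0.1746] [[ 0.2963 -0.0003 -0.9551]
 [ 0.9551 -0.0008  0.2963]
 [-0.0009 -1.      0.0001]]
```

```bash
ls -la .
```

```text
total 12
drwxr-xr-x  3 agent agent 4096 Dec  6 20:21 .
drwxr-xr-x 23 root  root  4096 Dec  6 20:21 ..
drwxr-xr-x  2 agent agent 4096 Dec  6 20:21 pics
```

View pics/scene0.png

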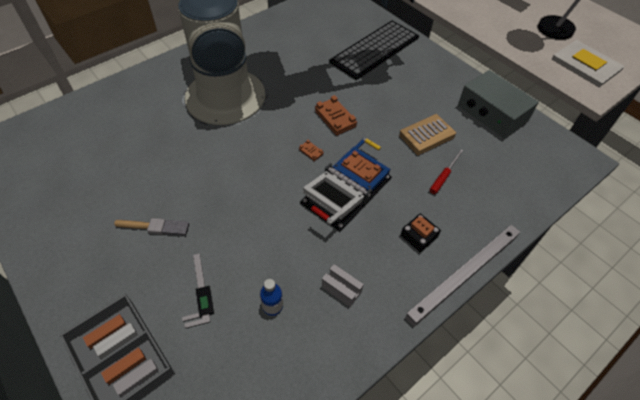

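View pics/top0.png

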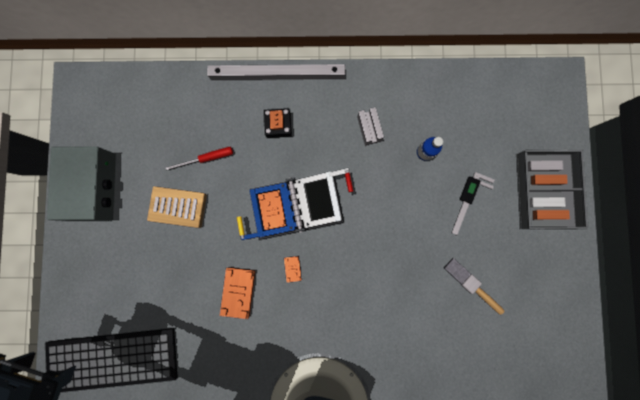

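View pics/wrist0.png

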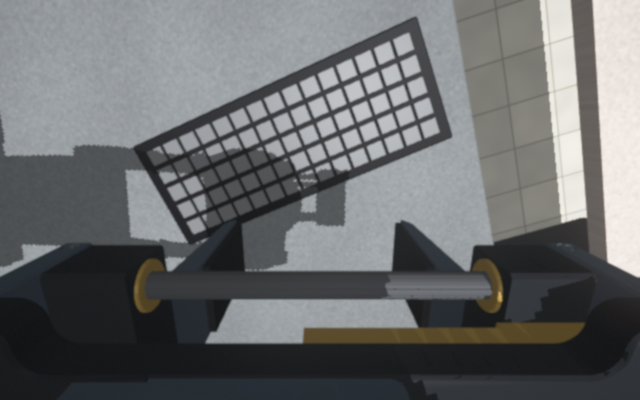

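The thing I want is the electrode lying in the blue tray. These could be mistaken for it (top view):
- The large one at (237,292).
- The small one at (292,268).
- The one on the holder at (277,122).
- The one in the blue tray at (272,210). It is middle-sized and sits in the fixture, so I choose this one.

Next I'll look closer at it.

```bash
cat > h.py <<'E'
from bench import ctrl
import cv2,numpy as np
np.set_printoptions(precision=4,suppress=True)
def campose(n,p=None,R=None):
    c=ctrl.camera_params(n)
    if n=="wrist":
        T=np.eye(4);T[:3,:3]=R;T[:3,3]=p
        return c,T@c["T_tool_cam"]
    return c,c["pose"]
def ray(n,u,v,p=None,R=None):
    c,T=campose(n,p,R)
    d=np.array([(u-c["cx"])/c["fx"],-(v-c["cy"])/c["fy"],-1.])
    d=T[:3,:3]@d
    return T[:3,3],d/np.linalg.norm(d)
def onplane(n,u,v,z,p=None,R=None):
    o,d=ray(n,u,v,p,R); return o+d*(z-o[2])/d[2]
def tri(rs):
    A=sum(np.eye(3)-np.outer(d,d) for o,d in rs); b=sum((np.eye(3)-np.outer(d,d))@o for o,d in rs)
    return np.linalg.solve(A,b)
def proj(n,X,p=None,R=None):
    c,T=campose(n,p,R); x=T[:3,:3].T@(np.asarray(X)-T[:3,3])
    return np.array([c["cx"]+c["fx"]*x[0]/-x[2], c["cy"]-c["fy"]*x[1]/-x[2]])
def toolR(yaw): # hinge x axis at angle yaw from world X
    hx=np.array([np.cos(yaw),np.sin(yaw),0]);hy=np.array([-np.sin(yaw),np.cos(yaw),0])
    return np.column_stack([hy,[0,0,-1],-hx])
E
python3 - <<'E'
from h import *
a=cv2.imread("pics/top0.png")[150:260,220:370]; cv2.imwrite("pics/topc.png",cv2.resize(a,None,fx=5,fy=5,interpolation=cv2.INTER_CUBIC))
for u,v,z in [(241,227,.046),(296,207,.046),(272,210,.05),(350,182,.1)]: print(onplane("top",u,v,z))
E
```

```text
[0.4992 0.2125 0.046 ]
[0.5538 0.0601 0.046 ]
[0.5456 0.1263 0.05  ]
[ 0.615  -0.0869  0.1   ]
```

View pics/topc.png

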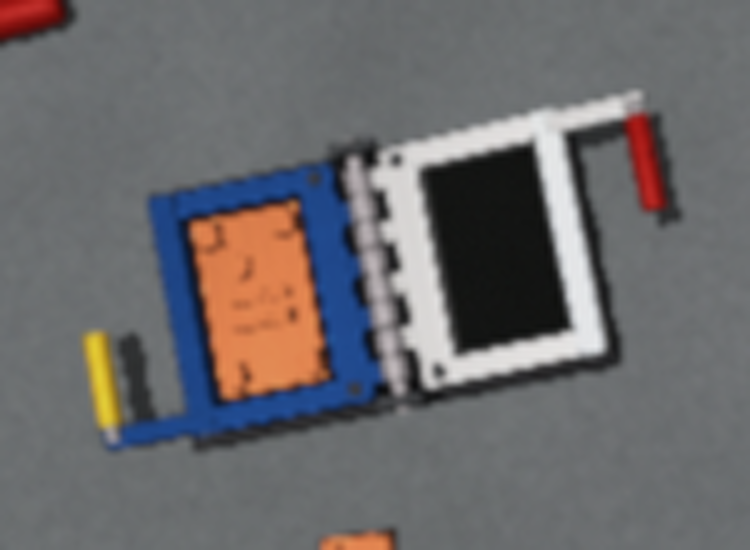

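```bash
python3 - <<'E'
from h import *
c=[onplane("top",220+u/5,150+v/5,.046) for u,v in ((355,155),(400,400))]
print(c); d=c[0]-c[1]; yaw=np.arctan2(d[1],d[0]); print(np.degrees(yaw))
R=toolR(yaw); m=(c[0]+c[1])/2
p=m-R[:,2]*-0.15; p[2]=0.24   # -tool z = hx ; step back 0.15
print(p)
ctrl.goto(p,R); 
p=ctrl.current_tool_pos();R=ctrl.current_eef_rot(); im=ctrl.read_camera("wrist")
cv2.imwrite("pics/w1.png",im); np.savez("w1.npz",p=p,R=R); print(p,ctrl.current_t())
E
```

```text
[array([0.6267, 0.0742, 0.046 ]), array([0.49  , 0.0491, 0.046 ])]
10.402426427321211
[0.4108 0.0345 0.24  ]
[0.411  0.0349 0.24  ] 2.3833
```

View pics/w1.png

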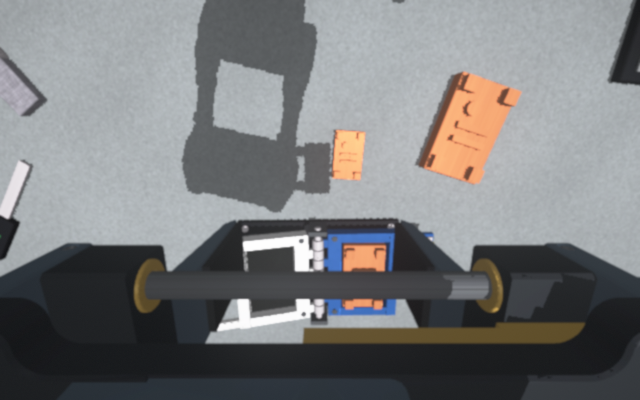

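```bash
python3 - <<'E'
from h import *
R=ctrl.current_eef_rot(); hx=-R[:,2]
p=np.array([.5584,.0617,.046])+0.10*hx; p[2]=.22
ctrl.goto(p,R); 
p=ctrl.current_tool_pos();R=ctrl.current_eef_rot(); im=ctrl.read_camera("wrist")
cv2.imwrite("pics/w2.png",im); np.savez("w2.npz",p=p,R=R); print(p,ctrl.current_t())
im=im[0:245]
cv2.imwrite("pics/w2c.png",cv2.resize(im[:,100:540],(800,445),interpolation=cv2.INTER_CUBIC))
E
```

```text
[0.6559 0.0798 0.2202] 3.4167
```

View pics/w2c.png

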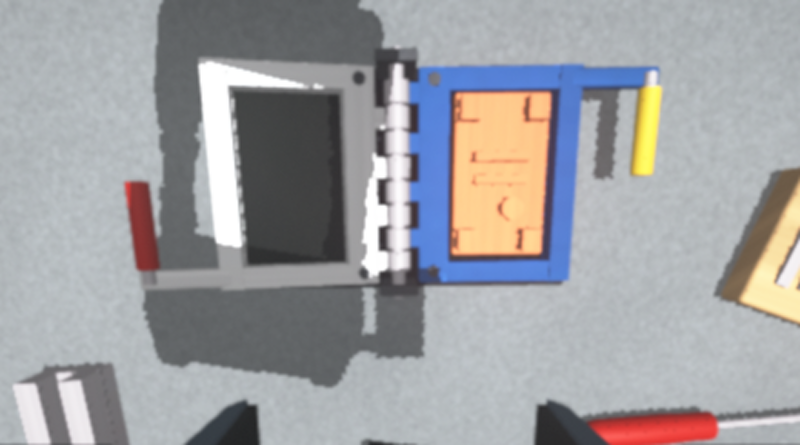

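```bash
python3 - <<'E'
from h import *
w=np.load("w2.npz");p,R=w["p"],w["R"]
im=cv2.imread("pics/w2.png");hsv=cv2.cvtColor(im,cv2.COLOR_BGR2HSV)
def comp(lo,hi,box,img=None):
    m=cv2.inRange(hsv,lo,hi); k=np.zeros_like(m); x0,y0,x1,y1=box;k[y0:y1,x0:x1]=m[y0:y1,x0:x1]
    n,l,s,c=cv2.connectedComponentsWithStats(k); i=1+np.argmax(s[1:,4]); return (l==i).astype(np.uint8),c[i],s[i]
def rect(m):
    c,_=cv2.findContours(m,cv2.RETR_EXTERNAL,cv2.CHAIN_APPROX_NONE); return cv2.minAreaRect(max(c,key=cv2.contourArea))
my,cy,sy=comp((20,80,80),(35,255,255),(420,20,500,120)); ry=rect(my); print("Y",cy,sy,ry)
mr,cr,sr=comp((0,120,40),(8,255,255),(150,80,200,160)); rr=rect(mr); print("R",cr,sr,rr)
mb,cb,sb=comp((100,120,60),(125,255,255),(320,20,480,170)); rb=rect(mb); print("B",cb,sb)
Y=onplane("wrist",*ry[0],.046,p,R); print("yellow",Y)
for b in cv2.boxPoints(ry): print(onplane("wrist",*b,.046,p,R))
# hinge pin ends
H1=onplane("wrist",100+400/1.818,65/1.818,.046,p,R);H2=onplane("wrist",100+399/1.818,283/1.818,.046,p,R)
print("pin",H1,H2,np.linalg.norm(H1-H2),(H1+H2)/2,np.degrees(np.arctan2(*(H2-H1)[[1,0]])))
# tray blue corners at z .046
for u,v in ((565,283),(583,66),(412,66),(412,283)): print("tray",onplane("wrist",100+u/1.818,v/1.818,.046,p,R))
c=(H1+H2)/2;
# red: intersect ray w/ plane hinge-x = +27mm
for e in cv2.boxPoints(rr): print("redpx",e)
np.savez("m.npz",ry=ry[0],rr=rr[0])
E
```

```text
Y [454.8952  71.6677] [447  47  17  50 620] ((454.8699035644531, 71.4863052368164), (12.71920108795166, 50.196353912353516), 6.009006023406982)
R [177.6551 123.8227] [169 101  18  47 519] ((177.63421630859375, 123.9060287475586), (47.84813690185547, 11.320883750915527), 81.57302856445312)
B [373.3472  89.1627] [ 326   36  132  119 5109]
yellow [0.5032 0.2155 0.046 ]
[0.531  0.2131 0.046 ]
[0.4778 0.2031 0.046 ]
[0.4765 0.2178 0.046 ]
[0.5297 0.2284 0.046 ]
pin [0.4948 0.0532 0.046 ] [0.6285 0.0773 0.046 ] 0.13589828151694944 [0.5617 0.0652 0.046 ] 10.238394297910363
tray [0.6077 0.1905 0.046 ]
tray [0.4746 0.166  0.046 ]
tray [0.494  0.0607 0.046 ]
tray [0.6269 0.0862 0.046 ]
redpx [168.5288 101.0698]
redpx [179.7275  99.4107]
redpx [186.7396 146.7423]
redpx [175.5409 148.4013]
```

```bash
cat >> h.py <<'E'
YAW=np.radians(10.5)
HX=np.array([np.cos(YAW),np.sin(YAW),0]);HY=np.array([-np.sin(YAW),np.cos(YAW),0]);HZ=np.array([0,0,1.])
HC=np.array([.560,.0635,.046]); RT=toolR(YAW)
def hp(x,y,z): return HC+x*HX+y*HY+z*HZ
E
python3 - <<'E'
from h import *
w=np.load("w2.npz");p,R=w["p"],w["R"];m=np.load("m.npz")
sc=cv2.imread("pics/scene0.png");hsv=cv2.cvtColor(sc,cv2.COLOR_BGR2HSV)
k=cv2.inRange(hsv,(0,150,60),(8,255,255));k[:,:290]=0;k[:,350:]=0;k[:195]=0;k[230:]=0
ys,xs=np.nonzero(k); us=(xs.mean(),ys.mean()); print("scene red",us,len(xs))
cv2.imwrite("pics/scr.png",cv2.resize(sc[120:250,280:400],None,fx=5,fy=5,interpolation=cv2.INTER_CUBIC)[:600])
rs=[ray("wrist",*m["rr"],p,R)]; r2=rs+[ray("scene",*us)]
X=tri(r2); d=X-HC; print("tri",X,d@HX,d@HY,d[2],np.degrees(np.arctan2(d[2],-d@HY)),np.hypot(d[2],d@HY))
th=np.linspace(0,1,1001)
def dist(r,X): return np.linalg.norm(np.cross(X-r[0],r[1]))
for r in r2:
    e=[dist(r,hp(.027,-.16*np.cos(t),.16*np.sin(t))) for t in th]; i=np.argmin(e); print(np.degrees(th[i]),e[i])
d=hp(-.027,.16,0); print(proj("wrist",d,p,R))
# bar reachability along arcs
for x in (.027,0,-.027):
    s=[]
    for t in np.radians(np.arange(0,181,15)):
        q=ctrl.ik(hp(x,-.16*np.cos(t),.16*np.sin(t)-.019),RT); s.append(q is not None)
    print(x,s)
E
```

```text
scene red (np.float64(319.7263157894737), np.float64(212.2736842105263)) 95
tri [ 0.6166 -0.0835  0.0869] 0.0288414071455155 -0.1548676372760146 0.04090738801366163 14.796401028439615 0.16017927290868658
34.54935504638864 0.0018990953401893593
14.495832216809827 0.00023130788879788556
[454.9289  72.533 ]
0.027 [True, True, True, True, True, True, True, True, True, True, True, True, True]
0 [True, True, True, True, True, True, True, True, True, True, True, True, True]
-0.027 [True, True, True, True, True, True, True, True, True, True, True, True, True]
```

View pics/scr.png

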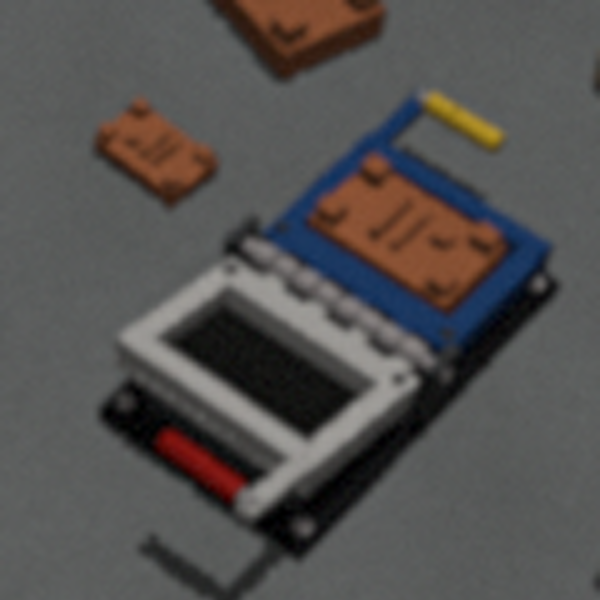

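```bash
python3 - <<'E'
from h import *
X=np.array([.6160,-.0840,.087])
ctrl.goto(X+[0,0,.09],RT); ctrl.command_gripper(.33)
print(ctrl.current_grip_width(), ctrl.current_contact_force())
p=ctrl.current_tool_pos();R=ctrl.current_eef_rot();cv2.imwrite("pics/w3.png",ctrl.read_camera("wrist")); 
print(ctrl.move_l(X+[0,0,-.019],vel=.08,contact_N=12))
print(ctrl.current_tool_pos(),ctrl.current_contact_force(),ctrl.current_t())
cv2.imwrite("pics/w4.png",ctrl.read_camera("wrist")); a=ctrl.read_camera("scene")[120:250,260:400]; cv2.imwrite("pics/s4.png",cv2.resize(a,None,fx=4,fy=4,interpolation=cv2.INTER_CUBIC))
E
```

```text
0.32886233641586415 [-0.1725  0.0342 -1.0077]
False
[ 0.6163 -0.0841  0.0685] [0.4582 0.1592 0.3281] 6.7333
```

View pics/w4.png

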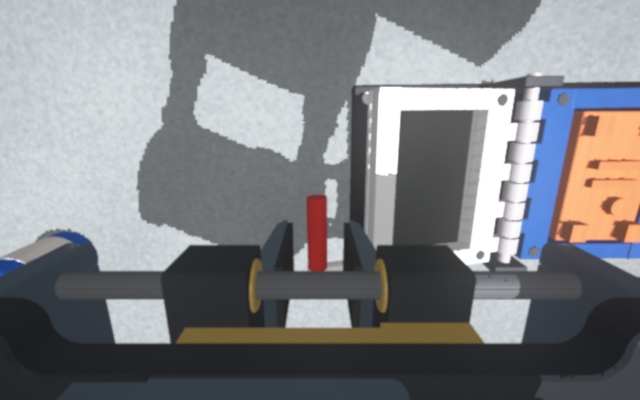

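View pics/s4.png

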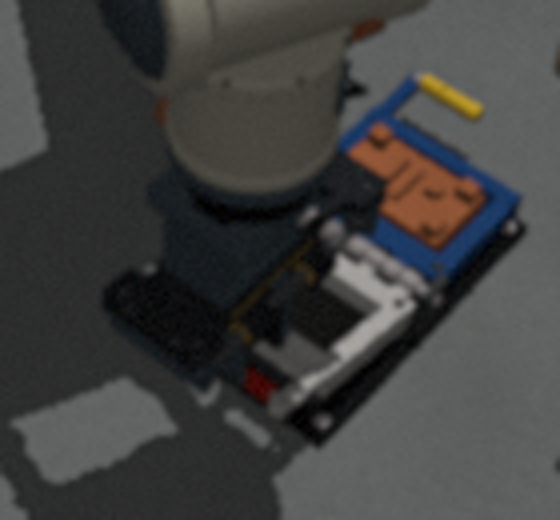

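```bash
python3 - <<'E'
from h import *
ctrl.command_gripper(0.0)
print(ctrl.current_grip_width(), ctrl.current_contact_force(), ctrl.current_wrist_torque(), ctrl.current_tool_pos())
# small lift to test
ctrl.move_l(ctrl.current_tool_pos()+np.array([0,0,.01])+HY*.003,vel=.05)
print(ctrl.current_grip_width(), ctrl.current_contact_force(), ctrl.current_wrist_torque(), ctrl.current_tool_pos(),ctrl.current_t())
E
```

```text
0.010069496617535555 [-0.2427 -0.248   0.2852] [0.0577 0.0712 0.0381] [ 0.616 -0.084  0.068]
0.0034166116057315113 [-0.215   0.5877 -0.3808] [ 0.0361 -0.0162  0.0154] [ 0.6158 -0.081   0.0785] 7.7917
```

```bash
python3 - <<'E'
from h import *
X=np.array([.6160,-.0840,.087])
print(proj("wrist",X,X+[0,0,-.019],RT),proj("wrist",X+[0,0,-.019],X+[0,0,-.019],RT))
ctrl.command_gripper(.4)
ctrl.goto(hp(.14,-.15,.17),RT)
p=ctrl.current_tool_pos();R=ctrl.current_eef_rot();im=ctrl.read_camera("wrist");cv2.imwrite("pics/w5.png",im);np.savez("w5.npz",p=p,R=R)
for t in (0,10,20,30):
  t=np.radians(t);print(proj("wrist",hp(.027,-.16*np.cos(t),.16*np.sin(t)),p,R))
sc=ctrl.read_camera("scene");cv2.imwrite("pics/s5.png",sc)
cv2.imwrite("pics/s5c.png",cv2.resize(sc[120:250,280:400],None,fx=5,fy=5,interpolation=cv2.INTER_CUBIC)[:600])
E
```

```text
[317.4583 232.4749] [317.4667 222.902 ]
[308.6756  83.2712]
[310.2121  80.5442]
[316.8544  77.4378]
[329.7036  73.9945]
```

View pics/w5.png

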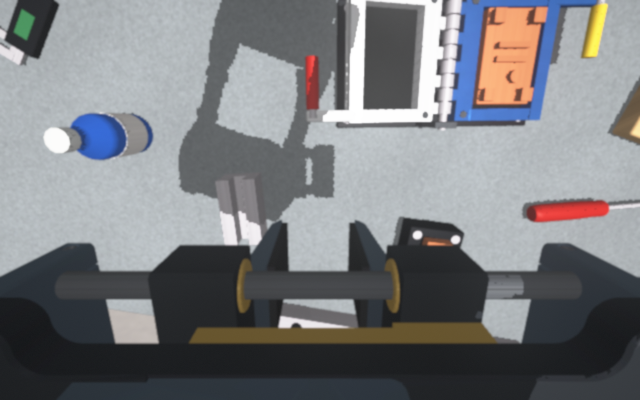

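View pics/s5c.png

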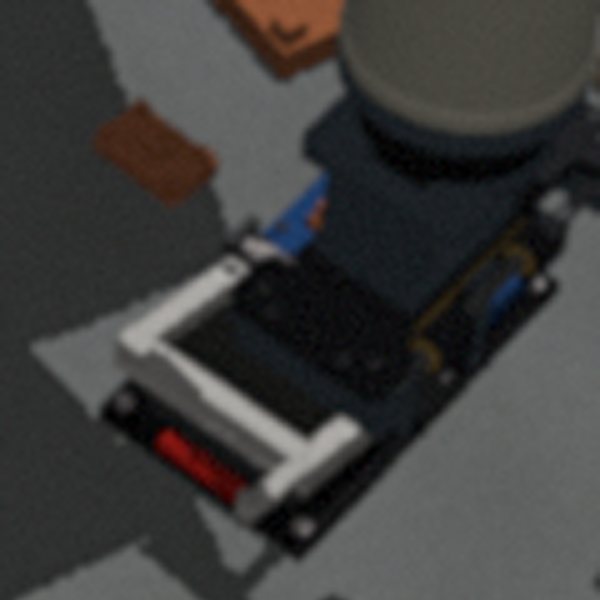

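```bash
python3 - <<'E'
from h import *
def cen(im,lo,hi,box):
    hsv=cv2.cvtColor(im,cv2.COLOR_BGR2HSV);m=cv2.inRange(hsv,lo,hi);k=np.zeros_like(m);x0,y0,x1,y1=box;k[y0:y1,x0:x1]=m[y0:y1,x0:x1]
    n,l,s,c=cv2.connectedComponentsWithStats(k);i=1+np.argmax(s[1:,4]);cc,_=cv2.findContours((l==i).astype(np.uint8),0,1);return cv2.minAreaRect(cc[0])
RED=((0,110,40),(9,255,255));YEL=((20,80,60),(35,255,255))
s0=cv2.imread("pics/scene0.png");s5=cv2.imread("pics/s5.png");t0=cv2.imread("pics/top0.png")
w2=cv2.imread("pics/w2.png");w5=cv2.imread("pics/w5.png")
P2=np.load("w2.npz");P5=np.load("w5.npz")
for nm,im,cam,a in (("s0",s0,"scene",()),("t0",t0,"top",()),("w2",w2,"wrist",(P2["p"],P2["R"])),("w5",w5,"wrist",(P5["p"],P5["R"]))):
    by={"scene":(355,130,390,155),"top":(230,210,255,245)}.get(cam,(440,20,500,120) if nm=="w2" else (560,0,620,75))
    br={"scene":(295,195,345,230),"top":(342,165,360,200)}.get(cam,(150,80,200,160) if nm=="w2" else (295,40,330,115))
    y=cen(im,*YEL,by);r=cen(im,*RED,br)
    print(nm,"Y",np.round(y[0],1),"pred",proj(cam,hp(-.027,.16,0),*a),"R",np.round(r[0],1),np.round(r[1],1))
    for t in (0,5,10,15,20,25):
        q=np.radians(t);print("   ",t,proj(cam,hp(.027,-.16*np.cos(q),.16*np.sin(q)),*a)-np.array(r[0]))
print(np.round(s5[205:220:2,312:330:3].reshape(-1,3)[:4]))
E
```

```text
s0 Y [372.3 143.8] pred [373.0922 144.7709] R [319.5 212.3] [19.9  5.9]
    0 [-1.411  9.515]
    5 [-1.1503  6.5282]
    10 [-0.5857  3.2187]
    15 [ 0.2852 -0.3906]
    20 [ 1.4614 -4.2723]
    25 [ 2.9384 -8.3947]
t0 Y [240.  225.3] pred [239.8103 225.1642] R [348.7 182.1] [18.8  5.3]
    0 [0.7044 2.4592]
    5 [0.8182 1.8132]
    10 [0.4937 1.2383]
    15 [-0.2848  0.7424]
    20 [-1.5299  0.3329]
    25 [-3.2498  0.0172]
w2 Y [454.9  71.5] pred [454.9287  72.5332] R [177.6 123.6] [48.9 11.5]
    0 [ 9.8609 -2.9954]
    5 [ 5.4894 -2.8391]
    10 [ 1.8896 -2.6734]
    15 [-0.8116 -2.4988]
    20 [-2.4749 -2.3158]
    25 [-2.9508 -2.1258]
w5 Y [594.1  30.5] pred [593.8218  31.7413] R [311.5  81.5] [53. 11.]
    0 [-2.8247  1.7713]
    5 [-2.6279  0.4561]
    10 [-1.2882 -0.9557]
    15 [ 1.3265 -2.463 ]
    20 [ 5.3541 -4.0621]
    25 [10.9346 -5.7464]
[[ 3  3 26]
 [14  9 18]
 [25 25 22]
 [73 75 76]]
```

```bash
python3 - <<'E'
from h import *
def cen(im,lo,hi,box):
    hsv=cv2.cvtColor(im,cv2.COLOR_BGR2HSV);m=cv2.inRange(hsv,lo,hi);k=np.zeros_like(m);x0,y0,x1,y1=box;k[y0:y1,x0:x1]=m[y0:y1,x0:x1]
    n,l,s,c=cv2.connectedComponentsWithStats(k);i=1+np.argmax(s[1:,4]);cc,_=cv2.findContours((l==i).astype(np.uint8),0,1);return cv2.minAreaRect(cc[0])
RED=((0,110,40),(9,255,255))
s5=cv2.imread("pics/s5.png");w4=cv2.imread("pics/w4.png")
print(cen(s5,*RED,(295,195,345,230)))
r=cen(w4,*RED,(295,180,345,290));print(r, cv2.boxPoints(r))
pt=np.array([.6163,-.0841,.0685])
for z in (.05,.06,.07,.08,.09):
    X=np.array([.616,-.084,z]);print(z,proj("wrist",X-.026*HX,pt,RT),proj("wrist",X+.026*HX,pt,RT))
im=ctrl.read_camera("top");cv2.imwrite("pics/t5.png",im);print(cen(im,*RED,(342,165,360,200)))
E
```

```text
((319.229736328125, 212.3783721923828), (19.645851135253906, 5.463638782501221), 35.53767776489258)
((316.4999694824219, 232.5), (74.99998474121094, 18.999996185302734), 90.0) [[307. 195.]
 [326. 195.]
 [326. 270.]
 [307. 270.]]
0.05 [317.6404 182.3955] [317.6884 245.0517]
0.06 [317.6439 185.25  ] [317.6936 250.2778]
0.07 [317.6477 188.3619] [317.6993 255.9458]
0.08 [317.6519 191.7676] [317.7055 262.1143]
0.09 [317.6564 195.5109] [317.7122 268.8527]Traceback (most recent call last):
  File "<stdin>", line 12, in <module>
  File "<stdin>", line 4, in cen
    return _wrapfunc(a, 'argmax', axis=axis, out=out, **kwds)
    return bound(*args, **kwds)
ValueError: attempt to get argmax of an empty sequence
```

```bash
python3 - <<'E'
from h import *
im=cv2.imread("pics/w4.png")[170:340,220:420]; pt=np.array([.6163,-.0841,.0685])
big=cv2.convertScaleAbs(cv2.resize(im,None,fx=4,fy=4,interpolation=cv2.INTER_CUBIC),alpha=1.8,beta=20)
for zz in (0,.019,.04,.06):
  for xx in (-.016,0,.016):
    for yy in (-.015,.015):
      u,v=proj("wrist",pt+[0,0,zz]+xx*HX+yy*HY,pt,RT); cv2.circle(big,(int((u-220)*4),int((v-170)*4)),4,[(0,255,0),(255,255,0),(255,0,255),(0,255,255)][[0,.019,.04,.06].index(zz)],-1)
cv2.imwrite("pics/w4c.png",big)
E
```

```text
(no output)
```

View pics/w4c.png

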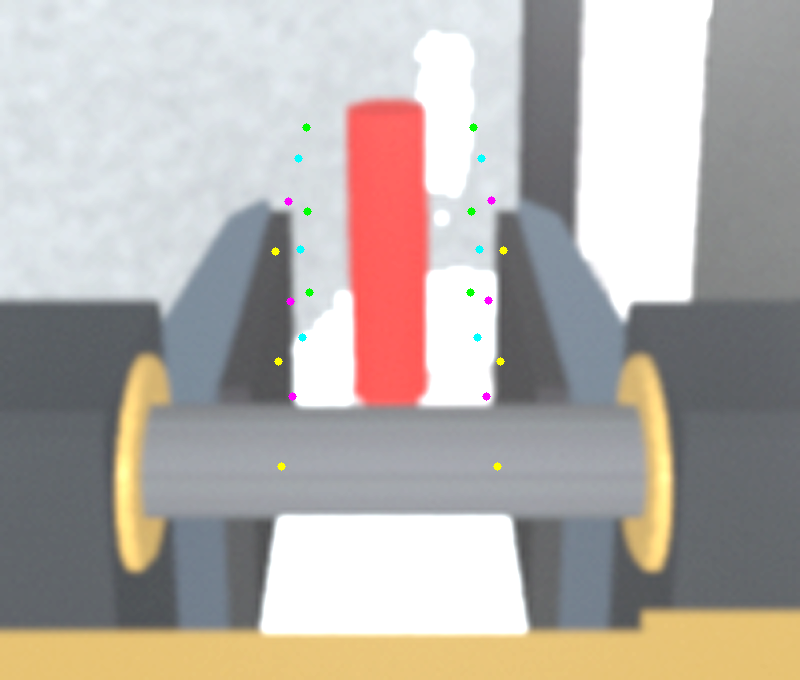

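The grasp missed: the fingers shut fully, and the bar did not move. The wrist image suggests the fingertips sit about 43 mm short of where I expected the TCP. I'll check with the fingers shut.

```bash
python3 - <<'E'
from h import *
ctrl.command_gripper(0.0); p=ctrl.current_tool_pos(); print(p,ctrl.current_t(),ctrl.current_grip_width())
im=ctrl.read_camera("wrist");cv2.imwrite("pics/w6.png",im)
sc=ctrl.read_camera("scene");cv2.imwrite("pics/s6c.png",cv2.resize(sc[110:260,270:440],None,fx=4,fy=4,interpolation=cv2.INTER_CUBIC))
for h in (0,.019,.043,.06,.079): print(h,proj("wrist",p+[0,0,h],p,RT),(proj("scene",p+[0,0,h])-[270,110])*4)
E
```

```text
[ 0.725  -0.0585  0.216 ] 10.075 0.0021000470413755435
0 [317.4661 222.9014] [359.9    386.0288]
0.019 [317.4577 232.4741] [363.0767 366.9819]
0.043 [317.4446 247.3356] [367.2255 342.107 ]
0.06 [317.4331 260.3906] [370.2605 323.9101]
0.079 [317.4172 278.4435] [373.7517 302.9782]
```

View pics/w6.png

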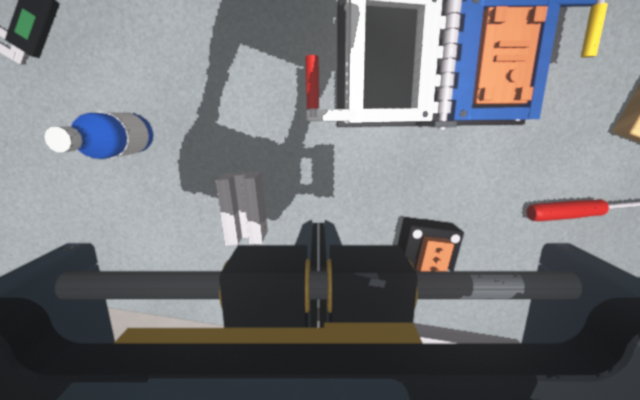

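View pics/s6c.png

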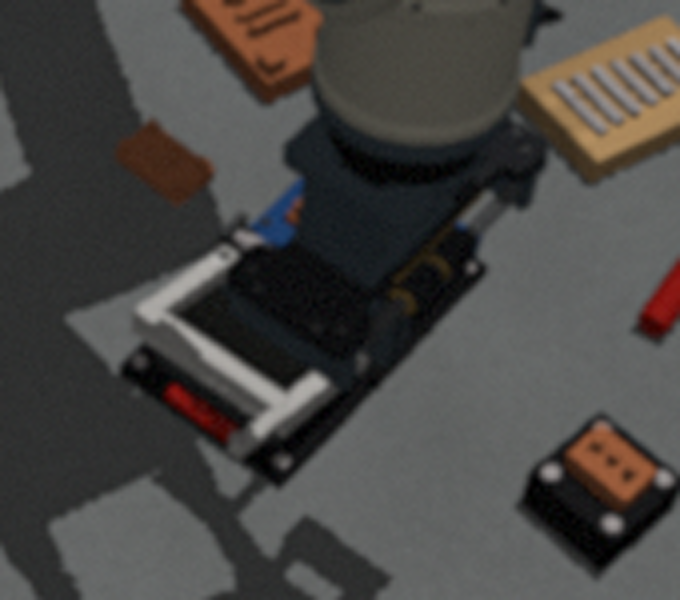

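```bash
python3 - <<'E'
from h import *
P=hp(-.14,-.20,0); P[2]=.10
ctrl.move_l([*P[:2],.216],vel=.25); 
ctrl.move_l(P,vel=.15)
print(ctrl.current_tool_pos(),ctrl.current_contact_force())
print(ctrl.move_l([P[0],P[1],-.045],vel=.05,contact_N=6))
print(ctrl.current_tool_pos(),ctrl.current_contact_force(),ctrl.current_t())
ctrl.move_l([P[0],P[1],.10],vel=.2)
E
```

```text
[ 0.4594 -0.1588  0.1005] [0.1012 0.5495 0.0048]
True
[ 0.4589 -0.1587 -0.0387] [-0.682   0.6912 14.2613] 14.8667
```

The table probe shows the true fingertips are about 38 mm short of the reported TCP. The grasp point is therefore about 57 mm behind it, and I'll use that from here.

```bash
cat >> h.py <<'E'
G=.057
def bar(x,th,yoff=0,zoff=0): # th measured from -y side; returns TCP target
    return hp(x,-.16*np.cos(th)+yoff,.16*np.sin(th)-G+zoff)
def st(m=""):
    f=ctrl.current_contact_force(); print(m,"tcp",ctrl.current_tool_pos(),"F hx %.1f hy %.1f z %.1f"%(f@HX,f@HY,f[2]),"w %.3f t %.2f"%(ctrl.current_grip_width(),ctrl.current_t()))
E
python3 - <<'E'
from h import *
th=np.radians(13.5); T=bar(.027,th)
ctrl.command_gripper(.35)
ctrl.move_l(T+[0,0,.09],vel=.2); st()
print(ctrl.move_l(T,vel=.08,contact_N=10)); st()
cv2.imwrite("pics/w7.png",ctrl.read_camera("wrist"))
ctrl.command_gripper(0); st()
cv2.imwrite("pics/w8.png",ctrl.read_camera("wrist"))
E
```

```text
tcp [ 0.614  -0.0847  0.1161] F hx 0.2 hy -0.7 z -0.5 w 0.350 t 17.38
False
 tcp [ 0.6153 -0.0847  0.0269] F hx -0.2 hy -0.5 z -0.7 w 0.350 t 18.65
 tcp [ 0.6151 -0.085   0.0266] F hx -0.9 hy -5.2 z 1.6 w 0.143 t 19.12
```

View pics/w8.png

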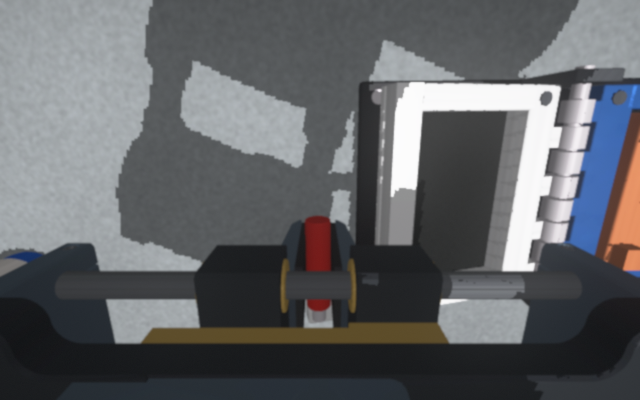

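```bash
cat >> h.py <<'E'
def swing(x,a,b,n,vel=.15,off=(0,0),lim=25):
    off=np.array(off,float); mx=0
    for t in np.linspace(a,b,n+1)[1:]:
        t=np.radians(t); ctrl.move_l(bar(x,t,*off),vel=vel)
        f=ctrl.current_contact_force(); rad=np.array([-np.cos(t),np.sin(t)]); fr=np.array([f@HY,f[2]])@rad
        mx=max(mx,np.linalg.norm(f)); off+=rad*np.clip(fr*1e-4,-.002,.002)  # comply radially
        if np.linalg.norm(f)>lim: print("force",np.degrees(t),f@HX,f@HY,f[2])
        if np.linalg.norm(f)>70: print("STOP"); break
    st("end %.0f off %s max %.1f"%(np.degrees(t),off*1000,mx)); return off
E
python3 - <<'E'
from h import *
swing(.027,13.5,90,8)
cv2.imwrite("pics/s9.png",ctrl.read_camera("scene"))
E
```

```text
end 90 off [-0.9283  0.9559] max 10.0 tcp [0.5847 0.0683 0.149 ] F hx -9.7 hy 1.2 z 2.0 w 0.146 t 21.77
```

View pics/s9.png

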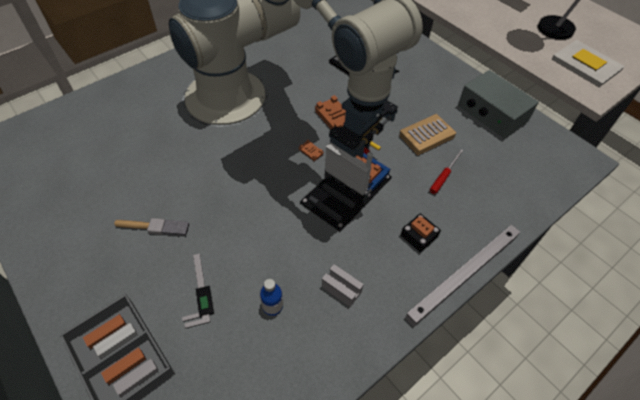

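```bash
python3 - <<'E'
from h import *
off=swing(.027,90,176,9,off=(-.0009,.001))
print(ctrl.move_l(bar(.027,np.radians(181.5),*off),vel=.04,contact_N=15)); st()
p=ctrl.current_tool_pos(); print((p-HC)@HX,(p-HC)@HY,p[2]+G-.046)
cv2.imwrite("pics/w10.png",ctrl.read_camera("wrist"))
cv2.imwrite("pics/s10.png",cv2.resize(ctrl.read_camera("scene")[110:250,270:430],None,fx=4,fy=4))
E
```

```text
end 176 off [-0.6402  1.1459] max 15.8 tcp [ 0.5538  0.224  -0.0008] F hx -13.3 hy 1.1 z -3.2 w 0.145 t 24.75
True
 tcp [ 0.5538  0.2244 -0.0122] F hx -1.4 hy 0.4 z 6.4 w 0.141 t 25.11
0.023235012577656887 0.1593557425628168 -0.0012353729759730647
```

View pics/w10.png

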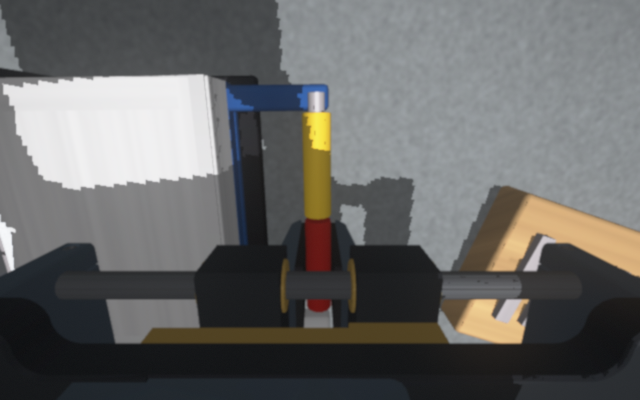

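View pics/s10.png

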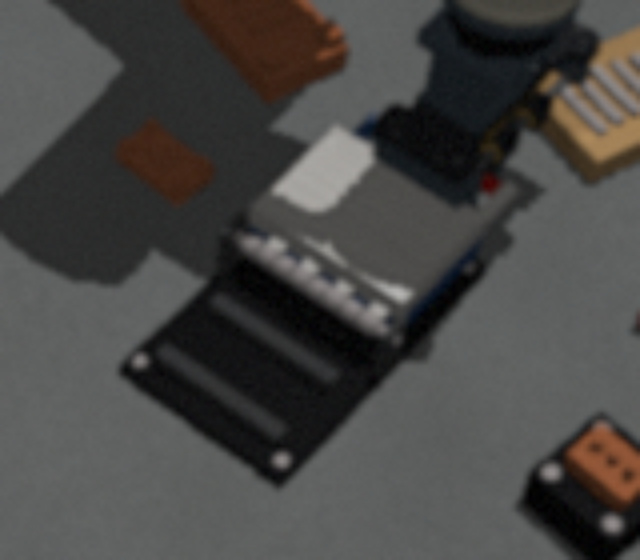

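```bash
python3 - <<'E'
from h import *
p=ctrl.current_tool_pos();R=ctrl.current_eef_rot()
J=onplane("wrist",317.5,218.5,.050,p,R); print("junction",J,(J-HC)@HX,(J-HC)@HY)
J2=onplane("wrist",317.5,112,.050,p,R); print("yellow end",(J2-HC)@HX)
print(np.degrees(np.arctan2(-R[1,2],-R[0,2])))
ctrl.sleep(.25)
ctrl.command_gripper(.3); st()
T=p+HX*((J-HC)@HX-(p-HC)@HX); 
ctrl.move_l(T,vel=.08); st()
cv2.imwrite("pics/w11.png",ctrl.read_camera("wrist"))
p=ctrl.current_tool_pos(); print((p-HC)@HX,(p-HC)@HY)
E
```

```text
junction [0.5301 0.2201 0.05  ] -0.0008910428939529669 0.15938406153070608
yellow end -0.053257454275739725
10.500447119247049
 tcp [ 0.553   0.2241 -0.0126] F hx 0.9 hy 0.6 z -0.2 w 0.299 t 25.89
 tcp [ 0.5303  0.2201 -0.0121] F hx 1.1 hy 0.9 z 0.1 w 0.300 t 26.33
-0.0003189014668620517 0.1593938713526784
```

View pics/w11.png

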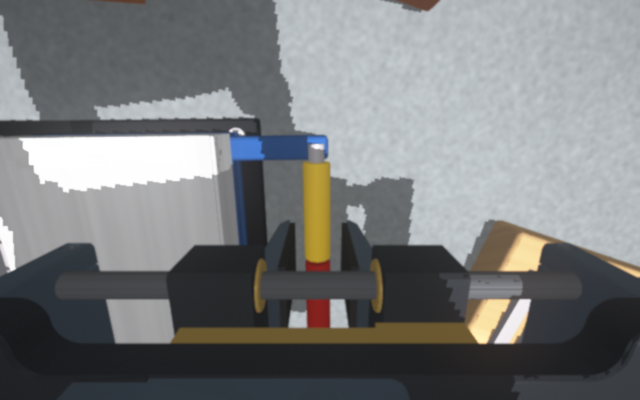

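```bash
python3 - <<'E'
from h import *
ctrl.command_gripper(0); st()
off=swing(-.0005,179.5,170,1,vel=.05,off=(-.0006,.0010))
off=swing(-.0005,170,120,5,vel=.12,off=off)
cv2.imwrite("pics/s12.png",cv2.resize(ctrl.read_camera("scene")[80:250,250:450],None,fx=4,fy=4)[:600])
E
```

```text
tcp [ 0.5306  0.2198 -0.0122] F hx 2.6 hy -3.5 z 0.5 w 0.148 t 26.75
end 170 off [-1.4617  0.8481] max 9.2 tcp [0.5311 0.217  0.0182] F hx 1.3 hy -8.2 z -4.0 w 0.149 t 27.50
end 120 off [-3.1365 -0.4615] max 7.8 tcp [0.5465 0.1393 0.1276] F hx 6.7 hy -2.2 z -3.1 w 0.145 t 29.42
```

View pics/s12.png

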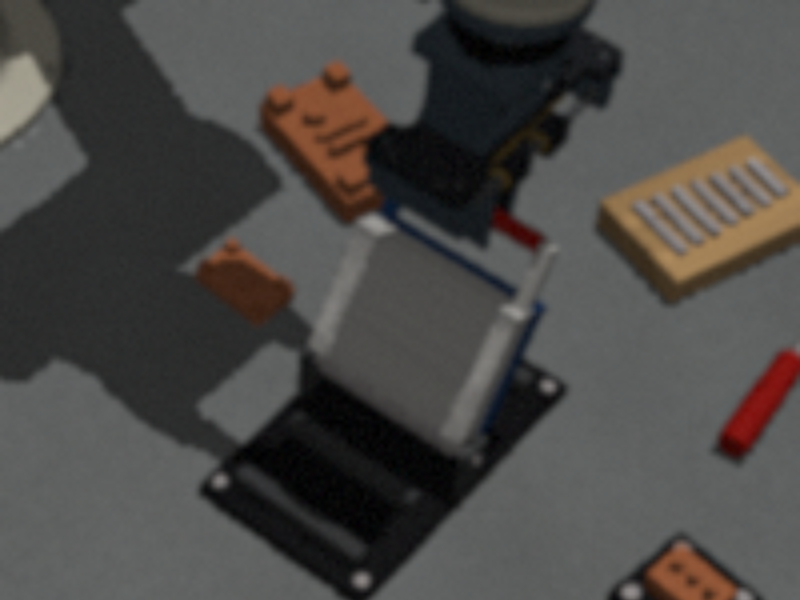

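```bash
python3 - <<'E'
from h import *
off=swing(-.0005,120,60,6,vel=.12,off=(-.0018,0))
off=swing(-.0005,60,4,6,vel=.12,off=off*.7)
print(ctrl.move_l(bar(-.0005,np.radians(-1.5),*off),vel=.04,contact_N=15)); st()
ctrl.sleep(.3)
p=ctrl.current_tool_pos(); print((p-HC)@HX,(p-HC)@HY,p[2]+G-.046)
cv2.imwrite("pics/w13.png",ctrl.read_camera("wrist"))
cv2.imwrite("pics/s13.png",cv2.resize(ctrl.read_camera("scene")[110:250,270:430],None,fx=4,fy=4))
E
```

```text
end 60 off [-1.9958 -2.6952] max 20.4 tcp [ 0.5776 -0.0174  0.1254] F hx 16.5 hy -2.3 z -5.3 w 0.146 t 31.76
end 4 off [-0.7626 -2.4583] max 22.0 tcp [ 0.5928 -0.0939 -0.0023] F hx 20.5 hy -0.9 z -8.1 w 0.149 t 33.95
True
 tcp [ 0.5931 -0.0942 -0.0134] F hx 1.4 hy -0.4 z 1.4 w 0.146 t 34.30
0.003747034742018883 -0.16110148582068756 -0.0024114753718843945
```

View pics/w13.png

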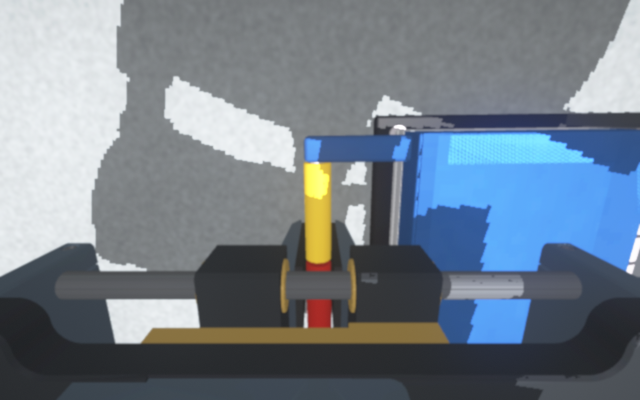

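View pics/s13.png

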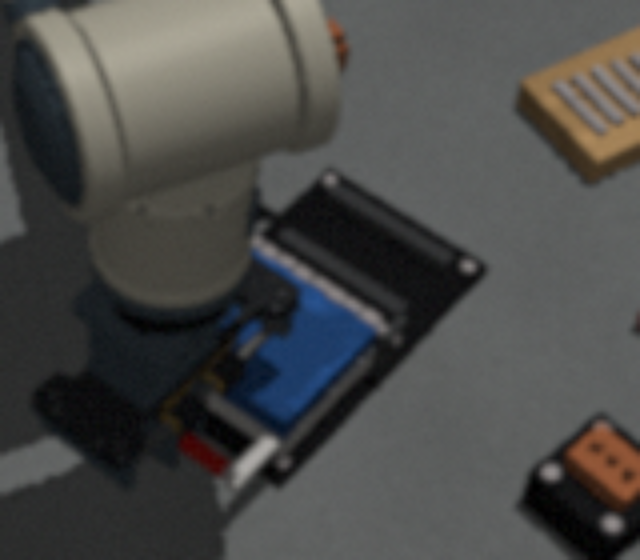

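```bash
cat >> h.py <<'E'
_hp=hp
def hp(x,y,z): return _hp(x-.022*y,y,z)
E
python3 - <<'E'
from h import *
p=ctrl.current_tool_pos();R=ctrl.current_eef_rot()
ctrl.command_gripper(.3); st()
ctrl.move_l(p-HX*.027,vel=.08); st()
cv2.imwrite("pics/w14.png",ctrl.read_camera("wrist"))
ctrl.command_gripper(0); st(); ctrl.sleep(.1)
p=ctrl.current_tool_pos(); y0=(p-HC)@HY; print((p-HC)@HX,y0,p[2]+G-.046)
off=swing(-.027,1,10,1,vel=.05,off=(-.001,-.0015))
off=swing(-.027,10,50,4,vel=.12,off=off)
cv2.imwrite("pics/s14.png",cv2.resize(ctrl.read_camera("scene")[80:250,250:450],None,fx=4,fy=4)[:600])
E
```

```text
tcp [ 0.5928 -0.0949 -0.0134] F hx -0.3 hy -0.7 z 0.1 w 0.295 t 35.13
 tcp [ 0.5667 -0.0993 -0.0132] F hx 0.3 hy -0.1 z 0.6 w 0.301 t 35.62
 tcp [ 0.567  -0.0993 -0.0134] F hx 1.7 hy -3.8 z -1.3 w 0.143 t 36.03
-0.02287110045563984 -0.1613673455678046 -0.0023907221592975522
end 10 off [-1.4228 -1.4254] max 6.6 tcp [ 0.5664 -0.0968  0.0153] F hx 5.0 hy -4.1 z 1.3 w 0.146 t 36.86
end 50 off [-0.9862 -1.7895] max 8.8 tcp [ 0.5556 -0.0423  0.1101] F hx 8.6 hy 2.1 z -0.7 w 0.143 t 38.39
```

View pics/w14.png

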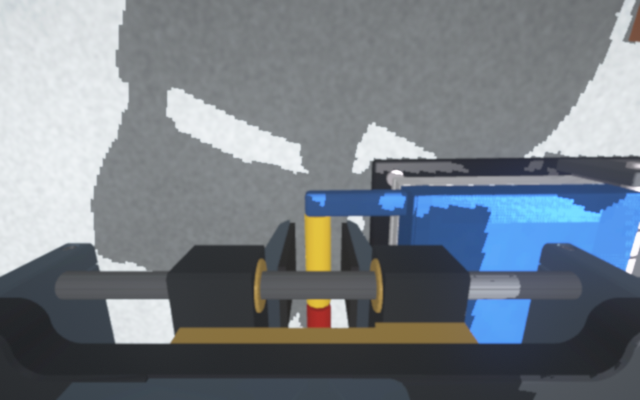

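View pics/s14.png

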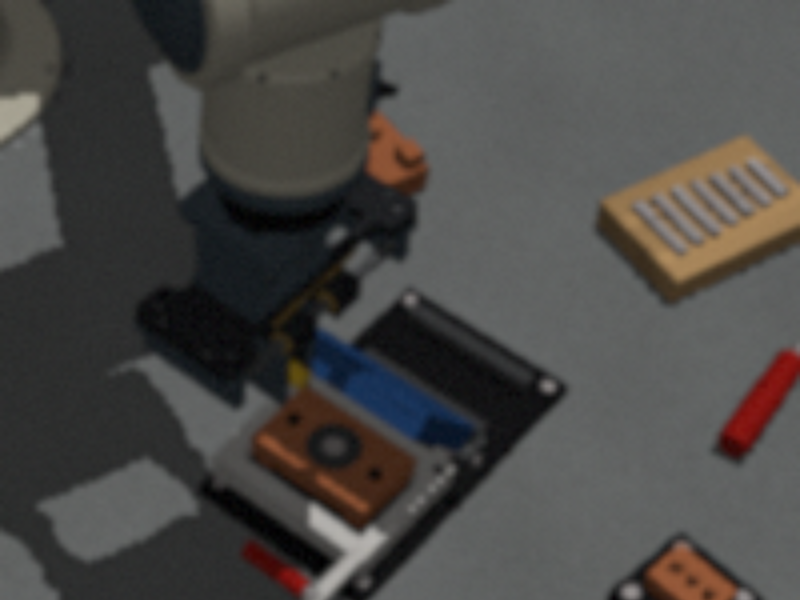

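The blue half is lifting. The electrode lies in the silver tray with its plain face and dark disc up, and the silver half is flat. I'll carry on.

```bash
python3 - <<'E'
from h import *
off=swing(-.027,50,176,13,vel=.13,off=(-.001,-.001))
print(ctrl.move_l(bar(-.027,np.radians(181.5),*off),vel=.04,contact_N=15)); st()
ctrl.sleep(.2)
p=ctrl.current_tool_pos(); print(p[2]+G-.046)
ctrl.command_gripper(.3); st()
ctrl.move_l(ctrl.current_tool_pos()+np.array([0,0,.12]),vel=.12)
ctrl.goto(HC-HX*.13+HY*.10+HZ*.25,RT) 
ctrl.sleep(.2); st()
for n in("scene","top"): cv2.imwrite(f"pics/{n}15.png",ctrl.read_camera(n))
E
python3 -c "
import cv2
s=cv2.imread('pics/scene15.png');t=cv2.imread('pics/top15.png')
cv2.imwrite('pics/c15.png',cv2.resize(t[130:280,200:400],None,fx=4,fy=4))"
```

```text
end 176 off [-1.7369 -4.1314] max 18.9 tcp [ 0.5048  0.2143 -0.0041] F hx 18.0 hy -3.7 z -3.3 w 0.142 t 43.10
True
 tcp [ 0.5051  0.2147 -0.0146] F hx 0.5 hy -0.5 z 7.4 w 0.147 t 43.44
-0.003484051244941576
 tcp [ 0.5054  0.2146 -0.0145] F hx -0.2 hy -0.5 z 0.5 w 0.299 t 44.08
 tcp [0.4139 0.1383 0.2947] F hx -0.2 hy 0.9 z -0.2 w 0.298 t 46.33
```

View pics/scene15.png

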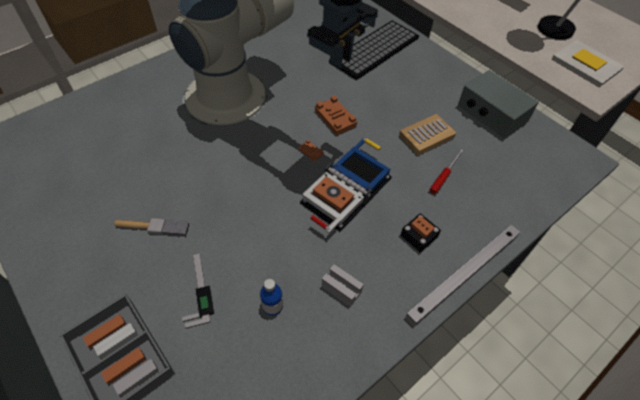

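View pics/c15.png

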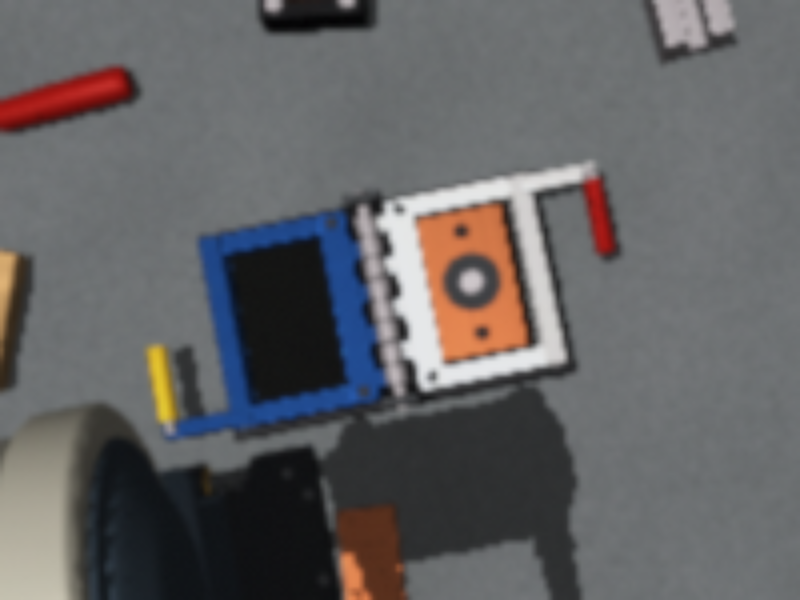

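```bash
python3 - <<'E'
from h import *
s=cv2.imread("pics/scene15.png");hsv=cv2.cvtColor(s,cv2.COLOR_BGR2HSV)
def c(lo,hi,b):
    m=cv2.inRange(hsv[b[1]:b[3],b[0]:b[2]],lo,hi);y,x=np.nonzero(m);return x.mean()+b[0],y.mean()+b[1]
print("Y",c((20,80,60),(35,255,255),(355,130,390,155)),"start 372.3 143.8")
print("R",c((0,150,60),(8,255,255),(295,205,345,240)),"flat",proj("scene",_hp(.027,-.16,0)))
D=onplane("top",317.5,200.3,.060)-HC; print("disc hinge frame",D@HX,D@HY+.0675)
E
```

```text
Y (np.float64(372.2261904761905), np.float64(143.73809523809524)) start 372.3 143.8Traceback (most recent call last):
  File "<stdin>", line 6, in <module>
NameError: name '_hp' is not defined. Did you mean: 'hp'?
```

```bash
python3 - <<'E'
from h import *
s=cv2.imread("pics/scene15.png");hsv=cv2.cvtColor(s,cv2.COLOR_BGR2HSV)
def c(lo,hi,b):
    m=cv2.inRange(hsv[b[1]:b[3],b[0]:b[2]],lo,hi);y,x=np.nonzero(m);return x.mean()+b[0],y.mean()+b[1]
print("R",c((0,150,60),(8,255,255),(295,205,345,240)),"flat",proj("scene",hp(.027-.0035,-.16,0)))
D=onplane("top",317.5,200.3,.060)-HC; print("disc hinge frame",D@HX,D@HY+.0675)
ctrl.sign_off()
E
```

```text
R (np.float64(318.17910447761193), np.float64(221.23880597014926)) flat [318.0542 221.776 ]
disc hinge frame -0.0009759721560054097 0.0031306974407424026
the job is handed in; nothing more can be done
```

The electrode is turned over: it lies studs down in the silver half, and the blue half is back fully open. I handed the job in at about 46 s. sign_off gives no verdict, so the checks below are my own.

**What I did:** I closed the silver half by its red handle and pinched both sleeves at their joint. I then swung the shut pair over, lowered it onto the silver side, released it, and swung the blue half back by its yellow handle.

**Last checks:**
- **Electrode:** the plain face and dark disc are up. By the top camera its centre is about 1 mm along the hinge and 3 mm across from the pocket centre, against the 10 mm allowed.
- **Blue half:** the yellow handle is within 0.1 px of where it started in the scene view.
- **Silver half:** the red handle is within 0.6 px of its predicted flat position.
- **Forces:** the highest tool force I read between swing steps was 22 N.
- **Bystanders:** they looked unmoved in the final pictures. I didn't measure them.

**What went wrong or disagreed:**
- **First grasp missed:** the fingers closed on nothing. A probe on the bare table showed the fingertips end about 38 mm short of the reported TCP, so I corrected for that.
- **Hinge direction:** my estimate was about 1° off. It showed as a sideways force of up to about 20 N, and I corrected for it on the last swing. That swing still showed about 18 N.

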